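# Wedge the spring clip off the boom rod

## Task

Pick up the orange forked wedge by its black handle and slide its two tines under the teal spring clip from the clip's closed back, one tine on each side of the upright rod, so that the ramp spreads the clip over the rod's barbs and it comes to lie on the fork. Lift it clear of the rod, set the fork down flat on the red mat with the clip still lying on it, and let go. Do not touch the teal clip with the gripper, and leave the yellow clip on its own rod.

Things in the scene. Friction and masses are not known exactly. Their poses are not given: they have to be found in the camera images.
- fork: orange forked wedge, loose, 0.16 kg, lying flat. Origin on its underside between the tines, below the middle of the shelf; +x to the tine tips, z up. Tines at y = +-16 to +-26 mm, open slot 32 mm wide from x = -16 mm to the tips at +82. Tine tops: level shelf 34 mm above the underside from x = -16 to +17, then a ramp down to 3 mm at the tips. Solid block 52 mm wide behind, x -16 to -60.
- fork_handle (a point): centre of the fork's black handle, an upright block on the fork's rear block: 44 mm long along the fork's x, 20 mm thick in its y, from 34 to 86 mm above the fork's underside. This point is at x = -38, y = 0, z = 60 mm in the fork's frame, with the same axes. Grip across the 20 mm from above.
- clip: teal spring clip, 50 g, 60 mm wide (y), 5 mm thick, level on its rod. Origin on its underside on the rod's axis; +x to its open mouth (ends at +20 mm), closed back at x = -17. Two sprung legs, each with a flat wing (x -12 to +20, y out to +-30). Pushed up with 5 to 10 N they spread over the barbs. Slide the fork in from the back towards the mouth, fork +x along clip +x; the back then stops on the rod.
- stud_a: the teal clip's smooth rod, fixed to the desk. Origin on its axis at desk height. Plate 80 mm square, 3 mm thick; 20 mm brass collar up to 20 mm (the clip lies on it); steel rod 10 mm, top at 55 mm, side barbs up to 43. With the fork's underside 4 to 12 mm above the desk the tines pass under the clip; once the fork's origin is at this axis the clip lies on the shelf, past the barbs: lift straight up.
- yellow_clip: yellow spring clip of the same shape on another such rod: a bystander, to be left where it is. Origin and axes as for the teal clip.
- mat: thin red desk mat, fixed, 240 mm in its x, 220 mm in its y, 2 mm thick; the fork starts on it. Origin at the centre of its underside, z up.
Mind the look-alikes: they are no part of the job. Leave any green or pink look-alike of the fork alone. What is meant by the clip is not blue, and is the larger of those in its own colour.

How it is judged:
On the way:
1. the teal clip is off its rod and rides on the fork, lifted clear (its underside more than 65 mm above the desk) (height (world z) of clip above 0.065 m and horizontal distance between clip and fork below 0.04 m and contact force between clip and fork above 0.05 N), for 0.2 s.
At the end, for the whole second after the job is handed in: The fork lies flat (within 10 degrees) and at rest with its origin over the red mat (within +-120 mm in the mat's x and +-110 mm in its y), and the teal clip lies at rest on the fork within 50 mm of the fork's origin (x of fork in the frame of mat between -0.12 and 0.12 m and y of fork in the frame of mat between -0.11 and 0.11 m and angle between fork's own z axis and vertical below 0.17 rad and height (world z) of fork below 0.012 m and horizontal distance between clip and fork below 0.05 m and contact force between clip and fork above 0.05 N and linear speed of each of fork, clip below 0.03 m/s); the robot touches nothing.
It fails at once if the gripper touches the teal clip (contact force between the fingers and clip above 1 N).
It fails at once if the yellow clip is moved more than 15 mm (distance of yellow_clip from where it was at the start of the episode above 0.015 m).
It also fails if it takes over 58 s, if anything falls off the work surface, if the arm or the gripper's body presses on something with over 40 N, if the wrist force passes 120 N, or if a joint passes its speed limit or range.

## Robot

A 6-joint arm with a two-finger parallel gripper is mounted at the origin on the work surface. World frame = base frame: x ahead of the robot, y to its left, z up, the work surface at z = 0. Lengths are in m, angles in rad, forces in N, time in s.
With the tool pointing down it reaches from about 0.35 to 0.975 m from the base axis. Payload 17.4 kg.
Tool frame: the origin (TCP) lies at the very end of the fingers, on their centre line; the grasp point (between the pads) lies 19 mm behind it (ctrl.grip_point_offset is the distance from the TCP to the grasp point, in m); y points along the fingers, z is the direction in which the jaws open and shut, and the axes are right-handed (so a half turn about y gives the same grasp; the last joint's range is limited). The gripper opens to 85 mm and grips with 20 to 120 N. Pads are 22 mm wide; open, the fingers measure 114 mm over their backs; the gripper's body (76 mm by 85 mm) begins 54 mm behind the grasp point. The pads swing forward as they close: fully open they stand 13 mm farther back than shut.
Start: joints at [1.248, 0.116, 1.442, -0, 1.584, -0.038], TCP at [0.19, 0.648, 0.231] pointing down, gripper open.
Joint ranges: [-2.83, 2.83], [-0.83, 2.19], [0.07, 2.5], [-1.14, 4.28], [0.01, 3], [-2.97, 2.97]. Speed limits (rad/s): [1.89, 1.89, 2.22, 3.14, 3.14, 3.14].

## Interface

Orientations are given as a unit quaternion [w, x, y, z].
In Python, from cell import ctrl gives the robot as it stands. The module is installed in compiled form; this text tells all that it offers.
- The arm moves only by the tool jog_arm, never from a script. Its argument "motion" is a list of rows, each an object of numbers: "hand": the opening, from 0 (shut) to 1 (fully open); "dx", "dy", "dz": the shift along the tool's x, y, z in cm; "roll": the turn about the tool's y in rad. In form: [{"hand": .., "dx": .., "dy": .., "dz": .., "roll": ..}, ...]. A call has 1 to 5 rows; each row shifts and turns the commanded pose from where the row before left it, along the tool's axes as they then stand; what a row does not reach is not made up. A row lasts 1/12 s, in which the tool goes at most 41.7 mm and 7.16 degrees, less where a joint would pass 70% of its speed; a pose out of reach is approached as far as the arm can. A call is refused whole if a number of a shift passes 4.17 or a number of a turn 0.125, either way. A call with a gripper value outside its range is refused whole. The fingers move at their own pace and stop on an object; the grip force is fixed at half the most. Time passes only in rows, so rows that do not move let the fingers close. It gives the time, the measured TCP pose, the force and the opening at its end, in the units of the state.
- ctrl.get_obs(): the state, without advancing time (a new reading comes with each control period).
- ctrl.grab_frame(name): name is "scene" or "top" or "wrist"; returns a dict with "img" (384x512x3 uint8, red, green, blue), "camera_matrix" (3x3 intrinsics, pixels), "world_to_cam" (4x4, takes a point from world to camera coordinates); the wrist camera has in their place "tool_from_camera" (4x4, takes a point from camera to tool coordinates, whose origin is the TCP and whose axes are the tool frame's). Camera axes: x right, y down, z forward; pixel columns grow to the right and rows downward; lengths in m; the calibration is good to about 2 mm. The wrist camera is an equidistant fisheye: a pixel r from the principal point sees the ray r / f radians off the axis. A picture is of the moment at which its call begins: read the wrist's pose just before it. There is no depth.
- ctrl.finish_job(): hands the job in, once; it reports no verdict.
The state is a dict: "time": time; "q": joint angles; "qvel": joint speeds; "joint_torque": joint torques, N m; "ee_pos": TCP position; "eef_rot": TCP orientation; "force": force on the tool from outside, world axes, zero at the start; "moment": the same for the moment, N m; "grip_width": finger opening in m.
Only numpy, scipy, OpenCV 4.12 (cv2) and the standard library are available. Lean on these libraries where they do the work, as an engineer would, in place of code of your own. Each camera call takes 0.05 s, during which the arm holds its last target.

## Working session

There is one attempt and no reset: what is moved stays moved. The work goes in short steps, Python scripts to look and compute and a tool call to move; the robot and the scene stay as the last step left them, time stands still between calls to the robot, and variables do not carry over. Pictures are saved under pics/ and viewed, and the job is handed in when it is done.

Besides the shell and the picture viewer there is one more tool, called after "Emit:" by a JSON object that holds its "method" and its "body". jog_arm: Moves the arm, as the interface text tells. Its arguments: {"type":"object","properties":{"motion":{"type":"array"}},"required":["motion"]}

```bash
mkdir -p pics; python3 - <<'E'
from cell import ctrl
import cv2,pickle,numpy as np
o=ctrl.get_obs();print(o)
d={}
for n in ("scene","top","wrist"):
    f=ctrl.grab_frame(n);d[n]=f
    cv2.imwrite(f'pics/{n}0.png',f['img'][:,:,::-1])
    print(n,{k:np.round(v,4).tolist() for k,v in f.items() if k!='img'})
pickle.dump((o,d),open('f0.pkl','wb'))
E
```

```text
{'time': 0.0, 'q': array([ 1.24820403e+00,  1.16471512e-01,  1.44228504e+00, -2.61127614e-06,
        1.58393057e+00, -3.78063924e-02]), 'qvel': array([ 9.50840756e-05, -1.04458905e-03, -1.68069217e-03,  2.40780352e-04,
        6.43968503e-04, -1.83988765e-03]), 'joint_torque': array([-3.06339898e-03, -7.31993937e+01, -6.32486057e+01, -2.58925693e-04,
        6.42030558e-03, -3.34321908e-05]), 'ee_pos': array([0.18959921, 0.64763832, 0.23055963]), 'eef_rot': array([-0.69956937,  0.70033107, -0.10041556,  0.10027867]), 'force': array([-0.02405816, -0.75554197,  0.66302186]), 'moment': array([-0.01635546, -0.00902767,  0.0329926 ]), 'grip_width': 0.08578741635046683}
scene {'camera_matrix': [[424.0516, 0.0, 252.1609], [0.0, 424.0516, 193.1469], [0.0, 0.0, 1.0]], 'world_to_cam': [[0.7517, 0.6595, -0.0068, -0.3195], [0.536, -0.6169, -0.5764, -0.2702], [-0.3843, 0.4296, -0.8172, 1.5177], [0.0, 0.0, 0.0, 1.0]]}
top {'camera_matrix': [[414.7498, 0.0, 246.259], [0.0, 414.7498, 195.0355], [0.0, 0.0, 1.0]], 'world_to_cam': [[0.0213, -0.9997, 0.0147, -0.0966], [-0.9964, -0.0224, -0.0815, 0.4729], [0.0819, -0.013, -0.9966, 0.9748], [0.0, 0.0, 0.0, 1.0]]}
wrist {'camera_matrix': [[297.3186, 0.0, 259.4039], [0.0, 297.3186, 194.054], [0.0, 0.0, 1.0]], 'tool_from_camera': [[-0.0001, 0.9629, 0.2698, -0.0682], [-0.0002, -0.2698, 0.9629, -0.1423], [1.0, 0.0001, 0.0002, -0.0007], [0.0, 0.0, 0.0, 1.0]]}
```

View pics/scene0.png

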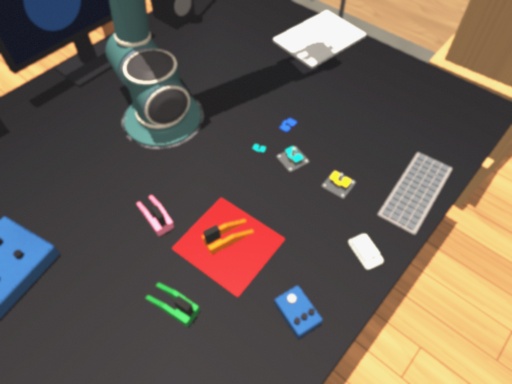

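View pics/top0.png

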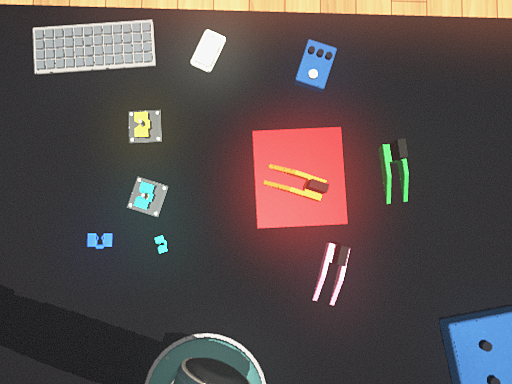

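View pics/wrist0.png

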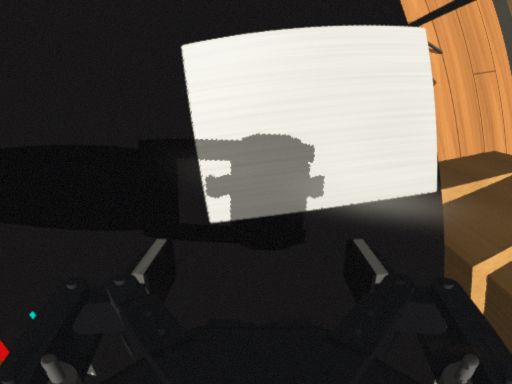

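Top view: fork at about (297,183) with its tines pointing left, teal clip at (147,196), yellow clip at (143,125), and the small teal look-alike at (161,244). I'll measure with colour masks and enlarge the views.

```bash
cat > h.py <<'E'
import numpy as np,cv2,pickle
def ray(f,uv):
    K=f['camera_matrix'];T=np.linalg.inv(f['world_to_cam'])
    d=T[:3,:3]@np.linalg.solve(K,np.array([uv[0],uv[1],1.]));return T[:3,3],d
def onz(f,uv,z):
    o,d=ray(f,uv);return o+d*(z-o[2])/d[2]
def tri(f1,a,f2,b):
    (o1,d1),(o2,d2)=ray(f1,a),ray(f2,b)
    s=np.linalg.lstsq(np.c_[d1,-d2],o2-o1,rcond=None)[0]
    p,q=o1+s[0]*d1,o2+s[1]*d2;return (p+q)/2,np.linalg.norm(p-q)
def hsv(img):return cv2.cvtColor(img,cv2.COLOR_RGB2HSV)
def crop(img,x,y,w,h,s,name):
    cv2.imwrite(name,cv2.resize(img[y:y+h,x:x+w,::-1],None,fx=s,fy=s,interpolation=cv2.INTER_NEAREST))
E
python3 - <<'E'
from h import *
o,d=pickle.load(open('f0.pkl','rb'))
for n in('top','scene'):
    f=d[n];H=hsv(f['img'])
    for c,(a,b) in dict(teal=((82,120,80),(98,255,255)),yellow=((25,120,80),(34,255,255)),orange=((8,150,80),(24,255,255)),red=((0,180,100),(7,255,255))).items():
        m=cv2.inRange(H,a,b)
        k,l,s,ce=cv2.connectedComponentsWithStats(m)
        for i in range(1,k):
            if s[i,4]>25: print(n,c,s[i].tolist(),ce[i].round(1), onz(f,ce[i],.025).round(4))
crop(d['top']['img'],120,170,60,50,12,'pics/a.png')
crop(d['top']['img'],255,155,85,60,9,'pics/b.png')
crop(d['scene']['img'],190,205,80,60,9,'pics/c.png')
crop(d['scene']['img'],240,130,80,60,9,'pics/e.png')
E
```

```text
top teal [134, 182, 21, 27, 259] [144.1 195. ] [0.4691 0.1567 0.025 ]
top teal [154, 235, 14, 19, 90] [160.7 243.9] [0.3544 0.1129 0.025 ]
top yellow [137, 119, 10, 10, 26] [142.  125.3] [0.6375 0.1686 0.025 ]
top yellow [295, 171, 32, 11, 78] [308.3 175.8] [ 0.5242 -0.2342  0.025 ]
top yellow [292, 188, 12, 7, 32] [297.2 190.8] [ 0.4874 -0.2079  0.025 ]
top yellow [307, 191, 15, 9, 50] [315. 195.] [ 0.4782 -0.2506  0.025 ]
top orange [268, 164, 31, 12, 73] [281.2 169.5] [ 0.538  -0.1688  0.025 ]
top orange [263, 180, 28, 12, 67] [275.  185.5] [ 0.499  -0.1545  0.025 ]
top red [287, 173, 23, 17, 46] [301.2 180.1] [ 0.5133 -0.217   0.025 ]
scene teal [252, 143, 15, 10, 98] [258.8 147.7] [0.3666 0.1002 0.025 ]
scene teal [285, 145, 18, 18, 137] [293.1 154.5] [0.4701 0.1509 0.025 ]
scene yellow [330, 171, 21, 16, 174] [339.9 179. ] [0.642  0.1678 0.025 ]
scene orange [218, 219, 28, 16, 201] [229.9 225.4] [ 0.4975 -0.1803  0.025 ]
scene orange [202, 229, 52, 25, 446] [225.4 240.3] [ 0.5217 -0.2246  0.025 ]
scene red [173, 198, 111, 98, 4760] [229.4 246.7] [ 0.544  -0.2319  0.025 ]
```

View pics/a.png

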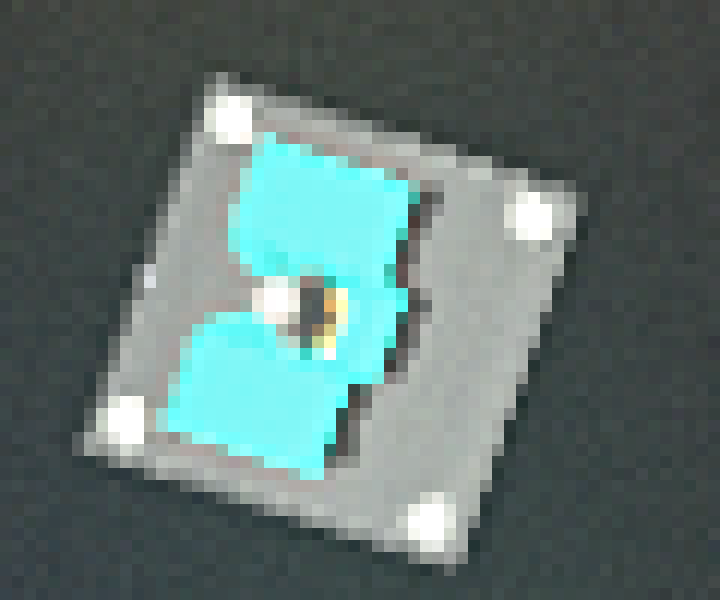

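View pics/b.png

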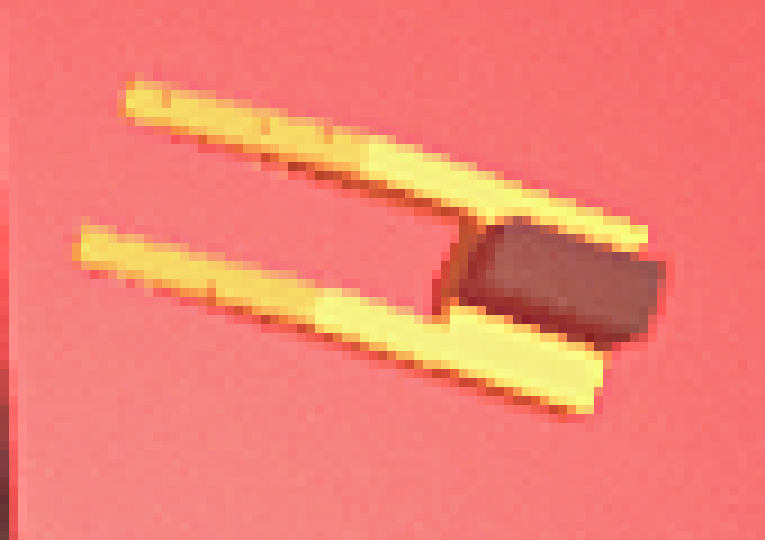

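View pics/c.png

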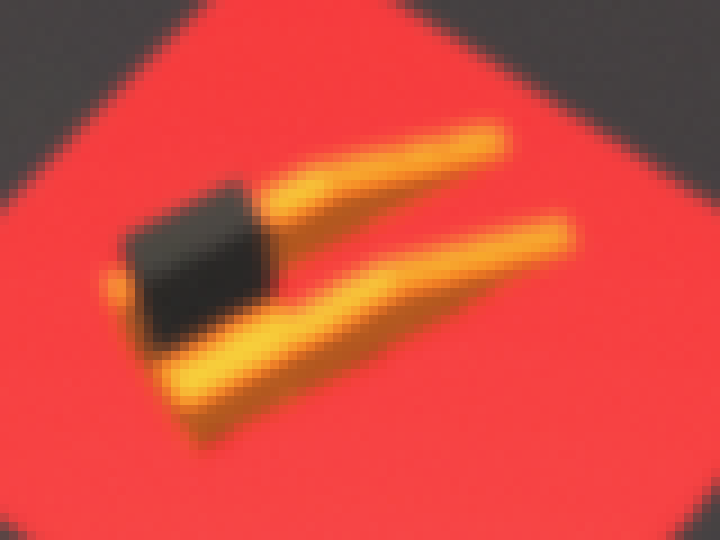

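View pics/e.png

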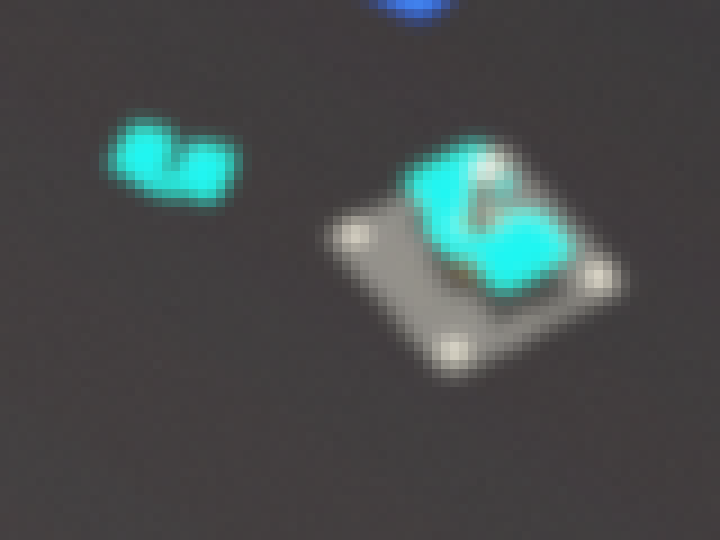

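Crops: the clip's mouth faces left (+y) and the fork's tips point left too, so the insertion runs roughly along +y. Next I'll compute poses from bolts, tine and handle corners.

```bash
python3 - <<'E'
from h import *
o,d=pickle.load(open('f0.pkl','rb'));t=d['top'];s=d['scene']
A=lambda x,y:((x/12)+120-.5,(y/12)+170-.5)
B=lambda x,y:((x/9)+255-.5,(y/9)+155-.5)
C=lambda x,y:((x/9)+190-.5,(y/9)+205-.5)
E=lambda x,y:((x/9)+240-.5,(y/9)+130-.5)
b=np.array([onz(t,A(*p),.005) for p in[(230,118),(530,217),(430,522),(125,420)]])
print(b.round(4),b.mean(0)); v=(b[0]+b[3]-b[1]-b[2]);print('clip yaw',np.degrees(np.arctan2(v[1],v[0])))
b2=np.array([onz(s,E(*p),.005) for p in[(490,165),(350,235),(455,350),(600,275)]]);print(b2.round(4),b2.mean(0))
for n,p,q in[('tipU',(125,100),(573,236)),('tipL',(80,248),(508,140)),('breakU',(365,138),(385,265)),
  ('rearU outer',(648,228),None),('rearL',(595,410),(190,390)),('h front top near',(478,215+20),None)]:
    if q: print(n,[x if np.isscalar(x) else x.round(4) for x in tri(t,B(*p),s,C(*q))])
# handle top z~.088
for z in(.088,):
  h=[onz(t,B(*p),z) for p in[(515,217),(664,262),(640,338),(488,290)]];print('handle top',np.round(h,4),np.mean(h,0).round(4))
tu=onz(t,B(125,100),.005);tl=onz(t,B(80,248),.005);bu=onz(t,B(365,140),.036);ru=onz(t,B(648,228),.036);bl=onz(t,B(316,318),.036);rl=onz(t,B(598,408),.036)
print(tu,tl,(tu+tl)/2);print('rear mid',(ru+rl)/2)
v=(tu+tl)/2-(ru+rl)/2;print('yaw',np.degrees(np.arctan2(v[1],v[0])),np.linalg.norm(v[:2]))
# mat
print('mat',[onz(t,p,.002).round(3) for p in[(252,130),(341,127),(347,223),(256,228)]])
E
```

```text
[[0.5086 0.1761 0.005 ]
 [0.4898 0.1147 0.005 ]
 [0.4276 0.1325 0.005 ]
 [0.4468 0.1946 0.005 ]] [0.46819961 0.15450505 0.005     ]
clip yaw 72.90300651557769
[[0.4447 0.1905 0.005 ]
 [0.4268 0.1299 0.005 ]
 [0.4895 0.1127 0.005 ]
 [0.5078 0.1749 0.005 ]] [0.4672177  0.15199232 0.005     ]
tipU [array([ 0.5506, -0.1392,  0.0006]), np.float64(0.0006814503311390101)]
tipL [array([ 0.5101, -0.1269,  0.0018]), np.float64(0.0024282327221591712)]
breakU [array([ 0.5328, -0.2019,  0.0448]), np.float64(0.0065669916383800314)]
rearL [array([ 0.4784, -0.2636, -0.0186]), np.float64(0.024919762336859188)]
handle top [[ 0.5097 -0.2316  0.088 ]
 [ 0.4992 -0.269   0.088 ]
 [ 0.48   -0.2631  0.088 ]
 [ 0.4912 -0.225   0.088 ]] [ 0.495  -0.2472  0.088 ]
[ 0.54971168 -0.13912253  0.005     ] [ 0.50889033 -0.12758892  0.005     ] [ 0.52930101 -0.13335573  0.005     ]
rear mid [ 0.49014154 -0.26925395  0.036     ]
yaw 73.9255105088429 0.14142768381200108
mat [array([ 0.638, -0.097,  0.002]), array([ 0.651, -0.318,  0.002]), array([ 0.414, -0.333,  0.002]), array([ 0.397, -0.112,  0.002])]
```

```bash
cat >> h.py <<'E'
from scipy.spatial.transform import Rotation as Rn
def R(q): return Rn.from_quat([q[1],q[2],q[3],q[0]]).as_matrix()
def plan(o,tcp,yawz=None):
    M=R(o['eef_rot']);d=M.T@(np.array(tcp)-o['ee_pos'])*100
    print('tool x',M[:,0].round(3),'y',M[:,1].round(3),'z',M[:,2].round(3));print('TCP',o['ee_pos'].round(4),'total cm in tool axes',d.round(2),'rows',np.linalg.norm(d)/4.1)
    a=np.degrees(np.arctan2(M[1,2],M[0,2]));print('tool z yaw',a)
    if yawz is not None:
        # turn by roll about tool y (down): world yaw decreases
        e=(yawz-a+90)%180-90;print('roll needed rad',np.radians(-e))
E
python3 - <<'E'
from h import *
o,d=pickle.load(open('f0.pkl','rb'))
plan(o,(.50,-.235,.25),163.9)
E
```

```text
tool x [ 0.96  -0.281 -0.   ] y [-0.    -0.001 -1.   ] z [ 0.281  0.96  -0.001]
TCP [0.1896 0.6476 0.2306] total cm in tool axes [ 54.59  -1.86 -75.99] rows 22.825111497779325
tool z yaw 73.68296887145868
roll needed rad 1.5670084190225315
```

```bash
cat >> h.py <<'E'
from scipy.optimize import least_squares
def arc(o,tcp,roll,n):
    """constant (dx,dy,dz,roll) per row reaching tcp in n rows"""
    M0=R(o['eef_rot']);r=roll/n
    def end(s,path=False):
        M=M0.copy();p=np.array(o['ee_pos']);P=[]
        for i in range(n):
            p=p+M@s/100; M=M@Rn.from_euler('y',r).as_matrix();P.append(p)
        return P if path else p
    s=least_squares(lambda s:end(s)-tcp,np.zeros(3)).x
    print('n',n,'dx dy dz',s.round(3),'norm',np.linalg.norm(s).round(2),'roll',round(r,4)); return end(s,True)
E
python3 - <<'E'
from h import *
o,d=pickle.load(open('f0.pkl','rb'))
P=arc(o,(.50,-.235,.25),1.567,30);print(np.round(P[::5],3))
E
```

```text
n 30 dx dy dz [ 3.399 -0.062 -0.655] norm 3.46 roll 0.0522
[[ 0.22   0.632  0.231]
 [ 0.36   0.53   0.234]
 [ 0.468  0.395  0.238]
 [ 0.538  0.237  0.241]
 [ 0.564  0.067  0.244]
 [ 0.546 -0.105  0.247]]
```

Nice arc. I'll send it in six calls.

Emit:
{"method": "jog_arm", "body": {"motion": [{"hand":1,"dx":3.4,"dy":-0.06,"dz":-0.65,"roll":0.052},{"hand":1,"dx":3.4,"dy":-0.06,"dz":-0.65,"roll":0.052},{"hand":1,"dx":3.4,"dy":-0.06,"dz":-0.65,"roll":0.052},{"hand":1,"dx":3.4,"dy":-0.06,"dz":-0.65,"roll":0.052},{"hand":1,"dx":3.4,"dy":-0.06,"dz":-0.65,"roll":0.052}]}}

```text
time: 0.57
ee_pos: [0.3354, 0.5525, 0.2339]
eef_rot: [-0.681, 0.681, -0.191, 0.191]
force: [0.7, 0.7, 0.8]
grip_width: 0.0855
```

Emit:
{"method": "jog_arm", "body": {"motion": [{"hand":1,"dx":3.4,"dy":-0.06,"dz":-0.65,"roll":0.052},{"hand":1,"dx":3.4,"dy":-0.06,"dz":-0.65,"roll":0.052},{"hand":1,"dx":3.4,"dy":-0.06,"dz":-0.65,"roll":0.052},{"hand":1,"dx":3.4,"dy":-0.06,"dz":-0.65,"roll":0.052},{"hand":1,"dx":3.4,"dy":-0.06,"dz":-0.65,"roll":0.052}]}}

```text
time: 0.98
ee_pos: [0.4507, 0.4239, 0.237]
eef_rot: [-0.65, 0.65, -0.278, 0.278]
force: [0.8, 0.7, -0.4]
grip_width: 0.0856
```

Emit:
{"method": "jog_arm", "body": {"motion": [{"hand":1,"dx":3.4,"dy":-0.06,"dz":-0.65,"roll":0.052},{"hand":1,"dx":3.4,"dy":-0.06,"dz":-0.65,"roll":0.052},{"hand":1,"dx":3.4,"dy":-0.06,"dz":-0.65,"roll":0.052},{"hand":1,"dx":3.4,"dy":-0.06,"dz":-0.65,"roll":0.052},{"hand":1,"dx":3.4,"dy":-0.06,"dz":-0.65,"roll":0.052}]}}

```text
time: 1.4
ee_pos: [0.5289, 0.27, 0.2401]
eef_rot: [-0.609, 0.609, -0.36, 0.36]
force: [0.3, -0.2, 0.2]
grip_width: 0.0857
```

Emit:
{"method": "jog_arm", "body": {"motion": [{"hand":1,"dx":3.4,"dy":-0.06,"dz":-0.65,"roll":0.052},{"hand":1,"dx":3.4,"dy":-0.06,"dz":-0.65,"roll":0.052},{"hand":1,"dx":3.4,"dy":-0.06,"dz":-0.65,"roll":0.052},{"hand":1,"dx":3.4,"dy":-0.06,"dz":-0.65,"roll":0.052},{"hand":1,"dx":3.4,"dy":-0.06,"dz":-0.65,"roll":0.052}]}}

```text
time: 1.82
ee_pos: [0.565, 0.1012, 0.2431]
eef_rot: [-0.557, 0.557, -0.436, 0.436]
force: [0.4, -0.0, -0.9]
grip_width: 0.0851
```

```bash
cat >> h.py <<'E'
def wgrab(name):
    from cell import ctrl
    o=ctrl.get_obs();f=ctrl.grab_frame('wrist');pickle.dump((o,f),open(name+'.pkl','wb'))
    cv2.imwrite(f'pics/{name}.png',f['img'][:,:,::-1]);return o,f
def wray(o,f,uv):
    K=f['camera_matrix'];x=np.array([(uv[0]-K[0,2]),(uv[1]-K[1,2])]);r=np.linalg.norm(x);th=r/K[0,0]
    d=np.r_[x/r*np.sin(th),np.cos(th)]
    T=f['tool_from_camera'];M=R(o['eef_rot']);return o['ee_pos']+M@T[:3,3],M@T[:3,:3]@d
def wz(o,f,uv,z):
    p,d=wray(o,f,uv);return p+d*(z-p[2])/d[2]
def wproj(o,f,P):
    T=f['tool_from_camera'];M=R(o['eef_rot']);c=T[:3,:3].T@(M.T@(np.array(P)-o['ee_pos'])-T[:3,3])
    th=np.arctan2(np.hypot(c[0],c[1]),c[2]);K=f['camera_matrix'];return K[:2,2]+K[0,0]*th*c[:2]/np.hypot(c[0],c[1])
def rtri(r1,r2):
    (o1,d1),(o2,d2)=r1,r2
    s=np.linalg.lstsq(np.c_[d1,-d2],o2-o1,rcond=None)[0]
    p,q=o1+s[0]*d1,o2+s[1]*d2;return ((p+q)/2).round(4),round(np.linalg.norm(p-q),4)
E
python3 -c "
from h import *
o,f=wgrab('w1');print(o['ee_pos'],wproj(o,f,(.468,.153,.02)))"
```

```text
[0.56499787 0.10123469 0.24306538] [193.29405556 109.40556351]
```

View pics/w1.png

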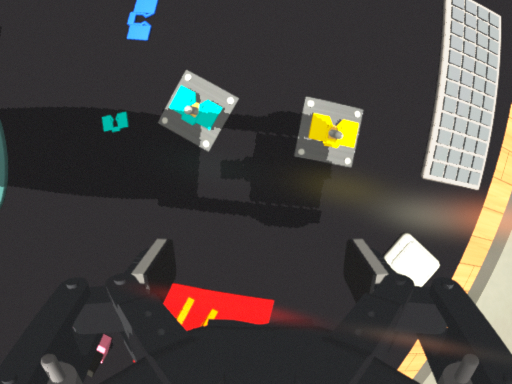

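The wrist view shows the teal clip at (197,107), close to my predicted (193,109), and the yellow one at (335,131). I'll continue to the fork.

Emit:
{"method": "jog_arm", "body": {"motion": [{"hand":1,"dx":3.4,"dy":-0.06,"dz":-0.65,"roll":0.052},{"hand":1,"dx":3.4,"dy":-0.06,"dz":-0.65,"roll":0.052},{"hand":1,"dx":3.4,"dy":-0.06,"dz":-0.65,"roll":0.052},{"hand":1,"dx":3.4,"dy":-0.06,"dz":-0.65,"roll":0.052},{"hand":1,"dx":3.4,"dy":-0.06,"dz":-0.65,"roll":0.052}]}}

```text
time: 2.28
ee_pos: [0.5565, -0.071, 0.2461]
eef_rot: [0.496, -0.496, 0.504, -0.504]
force: [0.1, 0.6, 1.1]
grip_width: 0.0853
```

Emit:
{"method": "jog_arm", "body": {"motion": [{"hand":1,"dx":3.4,"dy":-0.06,"dz":-0.65,"roll":0.053},{"hand":1,"dx":3.4,"dy":-0.06,"dz":-0.65,"roll":0.053},{"hand":1,"dx":3.4,"dy":-0.06,"dz":-0.65,"roll":0.053},{"hand":1,"dx":3.4,"dy":-0.06,"dz":-0.65,"roll":0.053},{"hand":1,"dx":3.4,"dy":-0.06,"dz":-0.65,"roll":0.053}]}}

```text
time: 2.7
ee_pos: [0.5036, -0.2354, 0.2491]
eef_rot: [0.425, -0.425, 0.565, -0.565]
force: [0.4, -0.7, -0.0]
grip_width: 0.0857
```

```bash
python3 -c "
from h import *
o,f=wgrab('w2');plan(o,(.4956,-.25,.043),-16.1)"
```

```text
tool x [-0.278 -0.961 -0.   ] y [-0.  0. -1.] z [ 0.961 -0.278 -0.   ]
TCP [ 0.5036 -0.2354  0.2491] total cm in tool axes [ 1.63 20.61 -0.36] rows 5.043524050964933
tool z yaw -16.12974815210892
roll needed rad -0.0005192032006847917
```

View pics/w2.png

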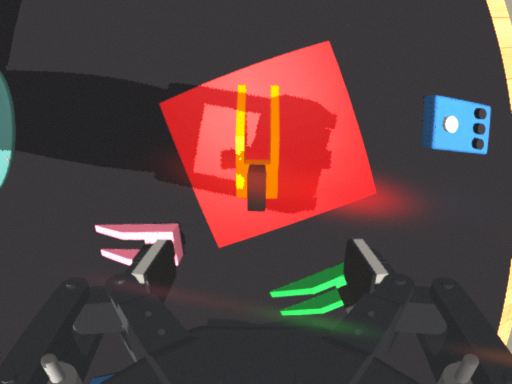

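The fork is centred in view: tips at about (242,87) and (275,87), handle at (257,187). Crops for exact corners of fork and clip.

```bash
python3 -c "
from h import *
o,f=pickle.load(open('w2.pkl','rb'));crop(f['img'],222,80,70,140,4,'pics/w2c.png')
o,f=pickle.load(open('w1.pkl','rb'));crop(f['img'],150,60,100,100,6,'pics/w1c.png')"
```

```text
(no output)
```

View pics/w2c.png

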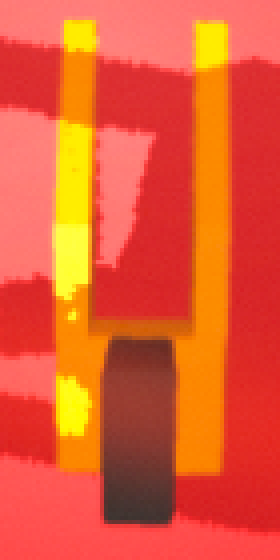

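View pics/w1c.png

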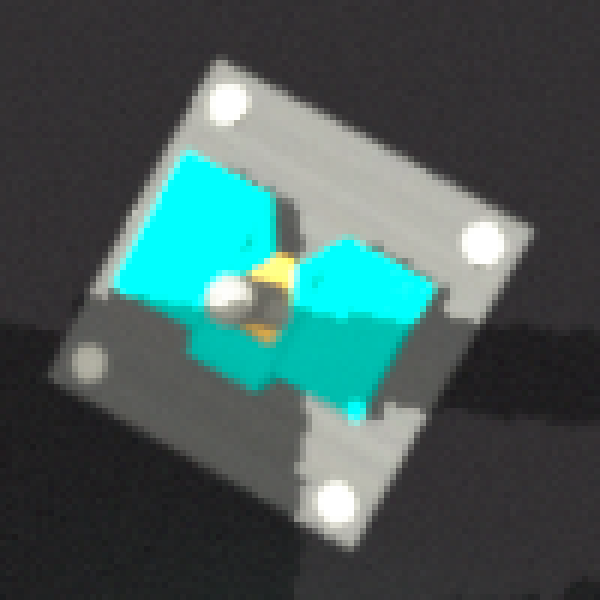

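```bash
python3 - <<'E'
from h import *
_,d=pickle.load(open('f0.pkl','rb'));t=d['top']
o1,f1=pickle.load(open('w1.pkl','rb'));o2,f2=pickle.load(open('w2.pkl','rb'))
A=lambda p:((p[0]/12)+120-.5,(p[1]/12)+170-.5)
W1=lambda p:(p[0]/6+150-.5,p[1]/6+60-.5)
W2=lambda p:(p[0]/4+222-.5,p[1]/4+80-.5)
b=np.array([wz(o1,f1,W1(p),.004) for p in[(228,104),(484,242),(335,502),(88,362)]])
print('stud',b.mean(0).round(4));v=b[0]+b[1]-b[2]-b[3];print('yaw',np.degrees(np.arctan2(v[1],v[0])))
u=b[1]+b[2]-b[0]-b[3];print('yaw2',np.degrees(np.arctan2(u[1],u[0]))+90)
for p,q in[((190,150),(163,420)),((115,290),(322,478)),((437,288),(258,135)),((360,415),(420,188)),((225,292),(275,300)),((228,104),(125,420)),((484,242),(230,118)),((335,502),(530,217))]:
    print(rtri(wray(o1,f1,W1(p)),ray(t,A(q))))
c=[wz(o1,f1,W1(p),.025) for p in[(190,150),(115,290),(437,288),(360,415)]];print('wing corners z.025',np.round(c,4),np.mean(c,0).round(4))
print('rod top',wz(o1,f1,W1((227,295)),.055))
g=lambda p,z:wz(o2,f2,W2(p),z)
tl,tr=g((63,21),.005),g((229,21),.005);print('tip',tl,tr,np.linalg.norm(tl-tr));tip=(tl+tr)/2
rl,rr=g((56,468),.036),g((220,474),.036);print('rear',rl,rr,np.linalg.norm(rl-rr));rear=(rl+rr)/2
sl,sr=g((90,335),.036),g((192,335),.036);print('slot',sl,sr,np.linalg.norm(sl-sr))
v=tip-rear;yaw=np.arctan2(v[1],v[0]);e=np.array([np.cos(yaw),np.sin(yaw)]);print('fork yaw',np.degrees(yaw),np.linalg.norm(v[:2]))
for n,p,x in(('tip',tip,.082),('slot',(sl+sr)/2,-.016),('rear',rear,-.06)):print(n,'origin',p[:2]-x*e)
hl,hr=g((103,522),.088),g((174,524),.088);print('handle rear top',hl,hr,np.linalg.norm(hl-hr),'origin',((hl+hr)/2)[:2]+.06*e)
# heights across views
B=lambda x,y:((x/9)+255-.5,(y/9)+155-.5)
for n,p,q in[('tipU',(229,21),(125,80)),('tipL',(63,21),(78,225+8)),('rearL',(56,468),(595,412)),('rearU',(220,474),(648,228)),('hRU',(174,524),(664,262)),('hRL',(103,522),(640,340))]: print(n,rtri(wray(o2,f2,W2(p)),ray(t,B(*q))))
E
```

```text
stud [0.4684 0.1528 0.004 ]
yaw 73.11477378648608
yaw2 73.42834775218554
(array([0.4464, 0.1811, 0.0248]), np.float64(0.0018))
(array([0.436 , 0.1498, 0.022 ]), np.float64(0.0024))
(array([0.5033, 0.1637, 0.0293]), np.float64(0.0021))
(array([0.4935, 0.1339, 0.0209]), np.float64(0.0002))
(array([0.4679, 0.1541, 0.0534]), np.float64(0.0002))
(array([0.4472, 0.1932, 0.007 ]), np.float64(0.002))
(array([0.5085, 0.1748, 0.0088]), np.float64(0.0011))
(array([0.4899, 0.1138, 0.0084]), np.float64(0.0011))
wing corners z.025 [[0.447  0.1803 0.025 ]
 [0.4377 0.149  0.025 ]
 [0.5036 0.1629 0.025 ]
 [0.4941 0.1343 0.025 ]] [0.4706 0.1567 0.025 ]
rod top [0.46876698 0.15376293 0.055     ]
tip [ 0.5056081 -0.1270752  0.005    ] [ 0.55655976 -0.14186715  0.005     ] 0.05305538312133761
rear [ 0.46541209 -0.26079668  0.036     ] [ 0.51399089 -0.27686474  0.036     ] 0.0511671989796346
slot [ 0.48775618 -0.22361959  0.036     ] [ 0.51742601 -0.23221697  0.036     ] 0.03089034335603766
fork yaw 72.88128409665813 0.14058801970803741
tip origin [ 0.50694702 -0.21283832]
slot origin [ 0.50730074 -0.21262713]
rear origin [ 0.50736264 -0.2114889 ]
handle rear top [ 0.48141987 -0.26556823  0.088     ] [ 0.49963735 -0.27141922  0.088     ] 0.019134013839812593 origin [ 0.50818976 -0.21115191]
tipU (array([ 0.5584, -0.1404, -0.015 ]), np.float64(0.0001))
tipL (array([ 0.5085, -0.1277,  0.0269]), np.float64(0.0053))
rearL (array([ 0.4652, -0.2619,  0.0337]), np.float64(0.0011))
rearU (array([ 0.5139, -0.2753,  0.0399]), np.float64(0.0009))
hRU (array([ 0.4994, -0.2691,  0.0919]), np.float64(0.0022))
hRL (array([ 0.4805, -0.2651,  0.0851]), np.float64(0.003))
```

Fork yaw is 72.9° with origin (0.507,−0.212); stud at (0.4686,0.153), clip yaw 73°; heights agree with the text. Next: the grasp.

```bash
python3 -c "
from h import *
from cell import ctrl
plan(ctrl.get_obs(),(.4944,-.2542,.044),-17.1)"
```

```text
tool x [-0.284 -0.959  0.002] y [-0.001 -0.002 -1.   ] z [ 0.959 -0.284 -0.001]
TCP [ 0.5016 -0.2396  0.2492] total cm in tool axes [ 1.57 20.52 -0.26] rows 5.0210535349124035
tool z yaw -16.507571459219893
roll needed rad 0.01033982861939833
```

Emit:
{"method": "jog_arm", "body": {"motion": [{"hand":1,"dx":0.5,"dy":3.5,"dz":-0.1,"roll":0.01},{"hand":1,"dx":0.5,"dy":3.5,"dz":-0.1,"roll":0},{"hand":1,"dx":0.5,"dy":3.5,"dz":-0.06,"roll":0},{"hand":1,"dx":0,"dy":3.5,"dz":0,"roll":0},{"hand":1,"dx":0,"dy":0,"dz":0,"roll":0}]}}

```text
time: 3.17
ee_pos: [0.4949, -0.2463, 0.1023]
eef_rot: [0.421, -0.424, 0.57, -0.564]
force: [-0.4, 0.1, -1.1]
grip_width: 0.0855
```

```bash
python3 -c "
from h import *
o,f=wgrab('w3');plan(o,(.4944,-.2542,.044),-17.1)"
```

```text
tool x [-0.285 -0.958 -0.002] y [-0.008  0.004 -1.   ] z [ 0.958 -0.285 -0.009]
TCP [ 0.4949 -0.2463  0.1023] total cm in tool axes [0.79 5.83 0.24] rows 1.4352844882210685
tool z yaw -16.578589741500682
roll needed rad 0.009100325764487806
```

View pics/w3.png

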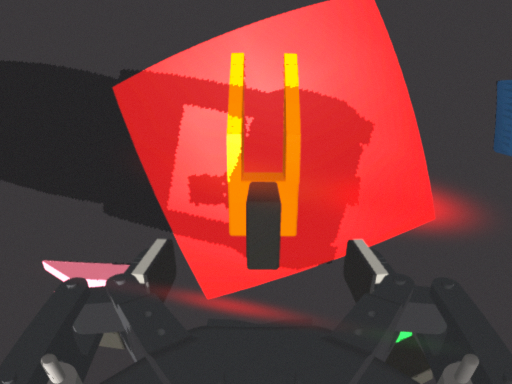

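```bash
python3 -c "
from h import *
from cell import ctrl
o,f=pickle.load(open('w3.pkl','rb'))
a,b=wz(o,f,(246.5,267.5),.088),wz(o,f,(280,267.5),.088);print(a,b,np.linalg.norm(a-b))
e=np.array([.294,.956]);print('origin',((a+b)/2)[:2]+.06*e)
a,b=wz(o,f,(229.5,53),.005),wz(o,f,(298.5,53),.005);print(a,b,'origin',((a+b)/2)[:2]-.082*e)
o2,f2=pickle.load(open('w2.pkl','rb'))
W2=lambda p:(p[0]/4+222-.5,p[1]/4+80-.5)
for p,q in(((103,522),(246.5,267.5)),((174,524),(280,267.5)),((63,21),(229.5,53)),((229,21),(298.5,53))):print(rtri(wray(o2,f2,W2(p)),wray(o,f,q)))
plan(ctrl.get_obs(),(.4944,-.2542,.044),-17.1)"
```

```text
[ 0.4811359  -0.26525342  0.088     ] [ 0.50045622 -0.27095085  0.088     ] 0.02014287870328784
origin [ 0.50843606 -0.21074213]
[ 0.50479923 -0.12694019  0.005     ] [ 0.55752034 -0.14244596  0.005     ] origin [ 0.50705178 -0.21308507]
(array([ 0.4811, -0.2658,  0.0872]), np.float64(0.0004))
(array([ 0.4999, -0.2722,  0.0858]), np.float64(0.0008))
(array([ 0.5053, -0.1272,  0.0061]), np.float64(0.0008))
(array([ 0.5568, -0.1424,  0.0069]), np.float64(0.0011))
tool x [-0.285 -0.959 -0.001] y [-0.005  0.003 -1.   ] z [ 0.958 -0.285 -0.006]
TCP [ 0.4961 -0.2468  0.1064] total cm in tool axes [0.77 6.24 0.08] rows 1.5341338723417155
tool z yaw -16.56276506547965
roll needed rad 0.009376518464116355
```

Heights check out from two wrist places (handle top 0.0865, tips about 0.006). Going down and closing.

Emit:
{"method": "jog_arm", "body": {"motion": [{"hand":1,"dx":0.35,"dy":2.1,"dz":0.1,"roll":0.009},{"hand":1,"dx":0.35,"dy":2.1,"dz":0.05,"roll":0},{"hand":1,"dx":0,"dy":1.5,"dz":0,"roll":0},{"hand":1,"dx":0,"dy":0.5,"dz":0,"roll":0},{"hand":1,"dx":0,"dy":0,"dz":0,"roll":0}]}}

```text
time: 3.63
ee_pos: [0.4975, -0.2548, 0.0484]
eef_rot: [-0.42, 0.42, -0.569, 0.569]
force: [-0.3, -0.6, -0.3]
grip_width: 0.0853
```

```bash
python3 -c "
from h import *
from cell import ctrl
plan(ctrl.get_obs(),(.495,-.2535,.044),-17.1)"
```

```text
tool x [-0.293 -0.956  0.   ] y [ 0. -0. -1.] z [ 0.956 -0.293  0.   ]
TCP [ 0.4975 -0.2548  0.0484] total cm in tool axes [-0.05  0.44 -0.28] rows 0.1277294693198499
tool z yaw -17.060468533864086
roll needed rad 0.0006899542422123098
```

Emit:
{"method": "jog_arm", "body": {"motion": [{"hand":1,"dx":0,"dy":0.4,"dz":-0.25,"roll":0},{"hand":1,"dx":0,"dy":0,"dz":0,"roll":0},{"hand":1,"dx":0,"dy":0,"dz":0,"roll":0}]}}

```text
time: 3.88
ee_pos: [0.4951, -0.2541, 0.0445]
eef_rot: [-0.42, 0.42, -0.568, 0.569]
force: [0.0, 0.3, -0.6]
grip_width: 0.0855
```

Emit:
{"method": "jog_arm", "body": {"motion": [{"hand":0,"dx":0,"dy":0,"dz":0,"roll":0},{"hand":0,"dx":0,"dy":0,"dz":0,"roll":0},{"hand":0,"dx":0,"dy":0,"dz":0,"roll":0},{"hand":0,"dx":0,"dy":0,"dz":0,"roll":0},{"hand":0,"dx":0,"dy":0,"dz":0,"roll":0}]}}

```text
time: 4.3
ee_pos: [0.4947, -0.254, 0.0434]
eef_rot: [-0.42, 0.42, -0.569, 0.569]
force: [0.2, 0.1, 1.1]
grip_width: 0.0253
```

Emit:
{"method": "jog_arm", "body": {"motion": [{"hand":0,"dx":0,"dy":0,"dz":0,"roll":0},{"hand":0,"dx":0,"dy":0,"dz":0,"roll":0},{"hand":0,"dx":0,"dy":0,"dz":0,"roll":0},{"hand":0,"dx":0,"dy":0,"dz":0,"roll":0}]}}

```text
time: 4.63
ee_pos: [0.4947, -0.254, 0.0435]
eef_rot: [-0.42, 0.42, -0.569, 0.569]
force: [-1.2, 0.2, 3.0]
grip_width: 0.0193
```

Gripped at 19.3 mm. I'll lift it and check the fork in the hand.

Emit:
{"method": "jog_arm", "body": {"motion": [{"hand":0,"dx":0,"dy":-1,"dz":0,"roll":0},{"hand":0,"dx":0,"dy":-2,"dz":0,"roll":0},{"hand":0,"dx":0,"dy":-3,"dz":0,"roll":0},{"hand":0,"dx":0,"dy":0,"dz":0,"roll":0},{"hand":0,"dx":0,"dy":0,"dz":0,"roll":0}]}}

```text
time: 5.05
ee_pos: [0.4953, -0.2544, 0.1053]
eef_rot: [-0.421, 0.42, -0.568, 0.57]
force: [-0.8, -0.1, -2.2]
grip_width: 0.0197
```

Emit:
{"method": "jog_arm", "body": {"motion": [{"hand":0,"dx":0,"dy":0,"dz":0,"roll":0},{"hand":0,"dx":0,"dy":0,"dz":0,"roll":0},{"hand":0,"dx":0,"dy":0,"dz":0,"roll":0}]}}

```text
time: 5.3
ee_pos: [0.4942, -0.2537, 0.1022]
eef_rot: [0.42, -0.42, 0.569, -0.568]
force: [0.2, -0.0, -1.9]
grip_width: 0.0193
```

```bash
python3 -c "
from h import *
o,f=wgrab('w4');print(o['ee_pos'],R(o['eef_rot']).round(3),o['force'])
crop(f['img'],200,20,120,220,2.6,'pics/w4c.png')
"
```

```text
[ 0.49421855 -0.2537202   0.10220389] [[-0.294 -0.002  0.956]
 [-0.956  0.001 -0.294]
 [-0.    -1.    -0.002]] [ 2.41368018e-01 -7.68533378e-04 -1.94644500e+00]
```

View pics/w4.png

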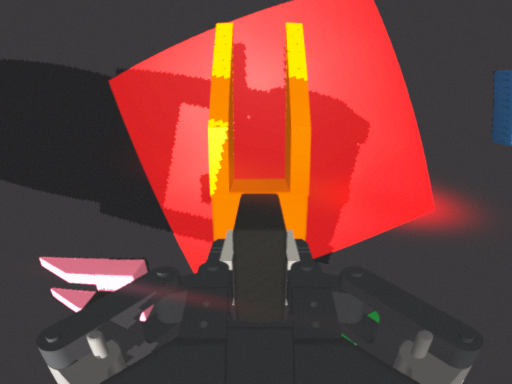

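View pics/w4c.png

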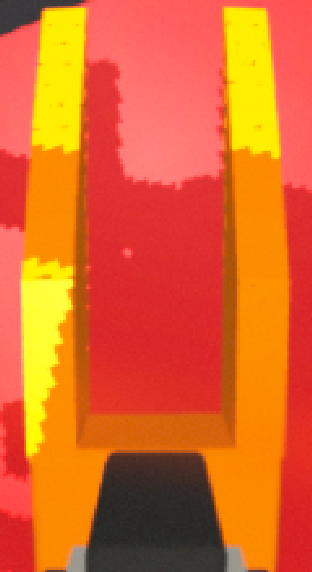

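```bash
python3 -c "
from h import *
o,f=pickle.load(open('w4.pkl','rb'));e=np.array([.293,.956,0]);n=np.array([-.956,.293,0])
P=lambda x,y,z:wproj(o,f,o['ee_pos']+e*(.0439+x)+n*y+np.array([0,0,z-.0415])).round(1)
for q in[(.082,.026,.003),(.082,.016,.003),(.082,-.016,.003),(.082,-.026,.003),(-.016,.016,.034),(-.016,-.016,.034),(.017,.026,.034),(.017,-.026,.034)]:print(q,P(*q))
C=lambda x,y:(x/2.6+200-.5,y/2.6+20-.5)
print('seen',np.round([C(43,8),C(87,8),C(222,8),C(266,8),C(76,448),C(237,448),C(22,281),C(290,281)],1))
"
```

```text
(0.082, 0.026, 0.003) [216.3  21.4]
(0.082, 0.016, 0.003) [232.7  20.7]
(0.082, -0.016, 0.003) [285.6  20.6]
(0.082, -0.026, 0.003) [301.9  21.3]
(-0.016, 0.016, 0.034) [228.5 189.9]
(-0.016, -0.016, 0.034) [289.7 189.9]
(0.017, 0.026, 0.034) [207.6 126.8]
(0.017, -0.026, 0.034) [310.5 126.8]
seen [[216.   22.6]
 [233.   22.6]
 [284.9  22.6]
 [301.8  22.6]
 [228.7 191.8]
 [290.7 191.8]
 [208.  127.6]
 [311.  127.6]]
```

The fork in the hand matches prediction within 1 px or so: level, straight. Moving to 140 mm behind the stud on the clip's axis.

Emit:
{"method": "jog_arm", "body": {"motion": [{"hand":0,"dx":-1.5,"dy":0,"dz":-1.0,"roll":0},{"hand":0,"dx":-2.5,"dy":0,"dz":-1.8,"roll":0},{"hand":0,"dx":-2.5,"dy":0,"dz":-1.8,"roll":0},{"hand":0,"dx":-2.5,"dy":0,"dz":-1.8,"roll":0},{"hand":0,"dx":-2.5,"dy":0,"dz":-1.8,"roll":0}]}}

```text
time: 5.77
ee_pos: [0.4491, -0.1188, 0.1026]
eef_rot: [0.42, -0.42, 0.569, -0.568]
force: [0.5, 1.5, -2.2]
grip_width: 0.019
```

Emit:
{"method": "jog_arm", "body": {"motion": [{"hand":0,"dx":-2.5,"dy":0,"dz":-1.8,"roll":0},{"hand":0,"dx":-2.5,"dy":0,"dz":-1.8,"roll":0},{"hand":0,"dx":-2.0,"dy":0,"dz":-1.5,"roll":0},{"hand":0,"dx":-1.3,"dy":0,"dz":-1.0,"roll":0},{"hand":0,"dx":0,"dy":0,"dz":0,"roll":0}]}}

```text
time: 6.18
ee_pos: [0.4151, -0.0205, 0.1029]
eef_rot: [0.421, -0.421, 0.568, -0.568]
force: [-0.4, 0.1, -1.5]
grip_width: 0.0194
```

Emit:
{"method": "jog_arm", "body": {"motion": [{"hand":0,"dx":0,"dy":0,"dz":0,"roll":0},{"hand":0,"dx":0,"dy":0,"dz":0,"roll":0},{"hand":0,"dx":0,"dy":0,"dz":0,"roll":0}]}}

```text
time: 6.43
ee_pos: [0.4163, -0.0233, 0.1031]
eef_rot: [0.42, -0.42, 0.569, -0.569]
force: [0.1, 0.1, -2.0]
grip_width: 0.0192
```

```bash
python3 -c "
from h import *
o,f=wgrab('w5');plan(o,(.4149,-.0222,.0505),-17);print(wproj(o,f,(.4686,.153,.055)),wproj(o,f,(.4686,.153,.02)))
crop(f['img'],150,0,200,150,4,'pics/w5c.png')
"
```

```text
tool x [-0.294 -0.956  0.   ] y [-0. -0. -1.] z [ 0.956 -0.294 -0.   ]
TCP [ 0.4163 -0.0233  0.1031] total cm in tool axes [-0.07  5.26 -0.16] rows 1.284750329324162
tool z yaw -17.116001793173403
roll needed rad -0.0020246132290934913
[256.40048231 -50.1416035 ] [256.81170544 -28.73902636]
```

View pics/w5.png

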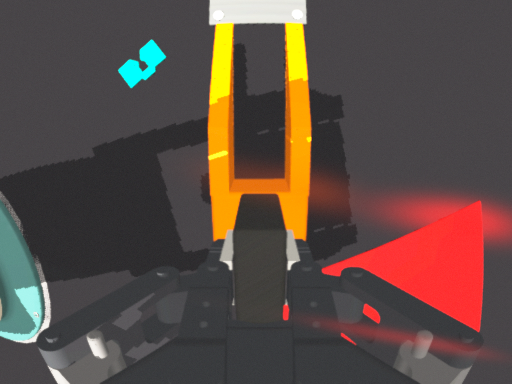

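View pics/w5c.png

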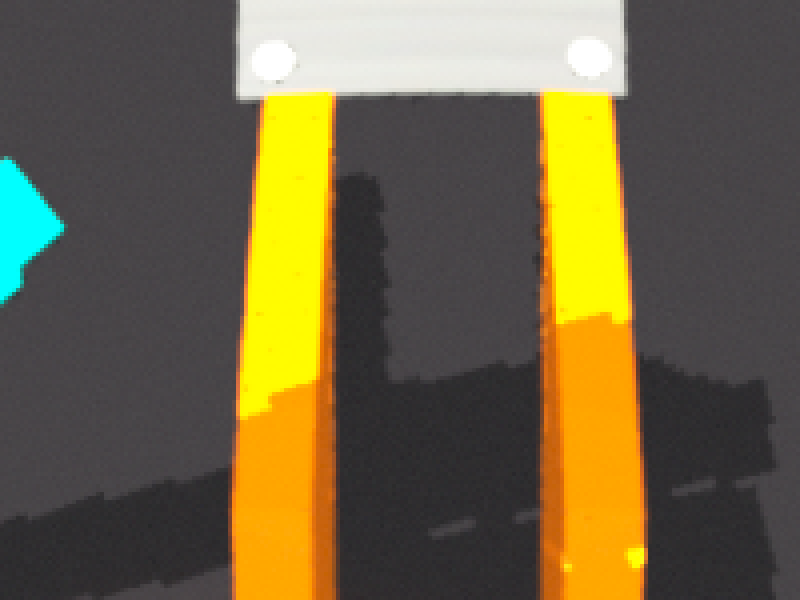

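The plate's rear bolts are visible just ahead of the tips at (218.5,15) and (297,14). Using them to check lateral alignment and yaw directly.

```bash
python3 -c "
from h import *
o,f=pickle.load(open('w5.pkl','rb'));C=lambda x,y:(x/4+150-.5,y/4-.5)
a,b=wz(o,f,C(274,60),.005),wz(o,f,C(590,56),.005);print(a,b,np.linalg.norm(a-b));m=(a+b)/2;u=b-a
y=np.arctan2(u[1],u[0])+np.pi/2;print('yaw',np.degrees(y));e=np.array([np.cos(y),np.sin(y)]);print('stud',m[:2]+.0322*e)
M=R(o['eef_rot']);e2=-M[:2,0];n=np.array([-e2[1],e2[0]])
for s in((.4686,.153),m[:2]+.0322*e,m[:2]):
  r=np.array(s)-o['ee_pos'][:2];print('along',r@e2,'lateral(left+)',r@n)
"
```

```text
[0.42885968 0.13097155 0.005     ] [0.49017027 0.11287154 0.005     ] 0.0639265093652912
yaw 73.55243496044545
stud [0.46863201 0.15280389]
along 0.18391514028176517 lateral(left+) 0.001873866950878946
along 0.18373713997102775 lateral(left+) 0.0017855601070923684
along 0.1515393321329899 lateral(left+) 0.0014099125398508148
```

Emit:
{"method": "jog_arm", "body": {"motion": [{"hand":0,"dx":0,"dy":1.5,"dz":-0.17,"roll":-0.004},{"hand":0,"dx":0,"dy":2.0,"dz":0,"roll":0},{"hand":0,"dx":0,"dy":1.2,"dz":0,"roll":0},{"hand":0,"dx":0,"dy":0.5,"dz":0,"roll":0},{"hand":0,"dx":0,"dy":0,"dz":0,"roll":0}]}}

```text
time: 6.9
ee_pos: [0.414, -0.0225, 0.0502]
eef_rot: [0.421, -0.422, 0.569, -0.567]
force: [-0.0, 0.9, -1.0]
grip_width: 0.0195
```

Emit:
{"method": "jog_arm", "body": {"motion": [{"hand":0,"dx":0,"dy":0,"dz":0,"roll":0},{"hand":0,"dx":0,"dy":0,"dz":0,"roll":0},{"hand":0,"dx":0,"dy":0,"dz":0,"roll":0}]}}

```text
time: 7.15
ee_pos: [0.415, -0.0223, 0.0522]
eef_rot: [-0.422, 0.421, -0.568, 0.568]
force: [0.6, 1.3, -1.6]
grip_width: 0.0194
```

```bash
python3 -c "
from h import *
from cell import ctrl
o=ctrl.get_obs();plan(o,(.4559,.1116,.0505),-16.8);M=R(o['eef_rot']);e2=-M[:2,0];n=np.array([-e2[1],e2[0]])
r=np.array((.4686,.1529))-o['ee_pos'][:2];print('along',r@e2,'lateral(left+)',r@n, 'go', r@e2-.0433)
f=ctrl.grab_frame('scene');crop(f['img'],230,110,100,90,7,'pics/s5.png')
"
```

```text
tool x [-0.29  -0.957 -0.   ] y [ 0.001 -0.    -1.   ] z [ 0.957 -0.29   0.001]
TCP [ 0.415  -0.0223  0.0522] total cm in tool axes [-14.     0.17   0.04] rows 3.415736446364825
tool z yaw -16.853779786189087
roll needed rad -0.0009386343400180599
along 0.1832427171107177 lateral(left+) -0.000540517375352113 go 0.1399427171107177
```

View pics/s5.png

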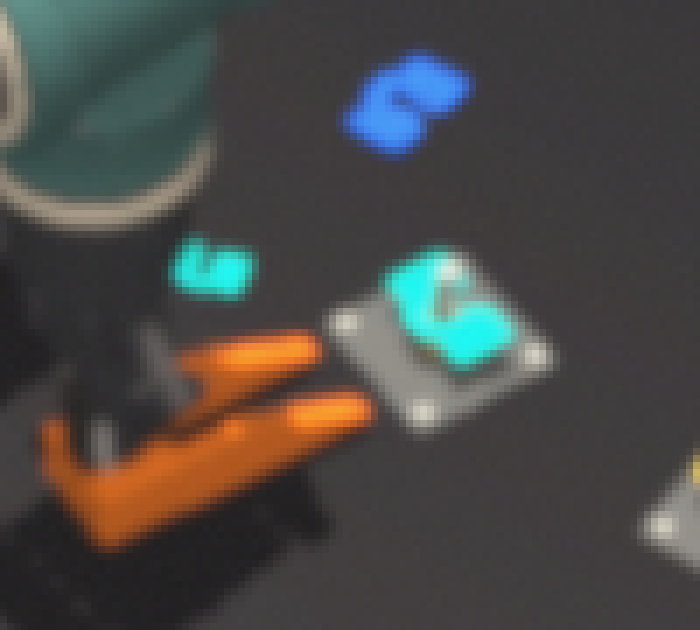

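The tines straddle the rod line, aimed at the clip's back, and are about 10.5 mm above the desk. Sliding in.

Emit:
{"method": "jog_arm", "body": {"motion": [{"hand":0,"dx":-1.0,"dy":0.1,"dz":0,"roll":0},{"hand":0,"dx":-1.0,"dy":0,"dz":0,"roll":0},{"hand":0,"dx":-1.0,"dy":0,"dz":0,"roll":0},{"hand":0,"dx":-1.0,"dy":0,"dz":0,"roll":0},{"hand":0,"dx":0,"dy":0,"dz":0,"roll":0}]}}

```text
time: 7.62
ee_pos: [0.4266, 0.0179, 0.0504]
eef_rot: [0.422, -0.422, 0.568, -0.567]
force: [-0.7, -0.8, -1.5]
grip_width: 0.0192
```

Emit:
{"method": "jog_arm", "body": {"motion": [{"hand":0,"dx":0,"dy":0,"dz":0,"roll":0},{"hand":0,"dx":0,"dy":0,"dz":0,"roll":0}]}}

```text
time: 7.78
ee_pos: [0.426, 0.0163, 0.0502]
eef_rot: [0.421, -0.422, 0.568, -0.568]
force: [-0.9, -0.8, -2.3]
grip_width: 0.0193
```

```bash
python3 -c "
from h import *
o,f=wgrab('w6');M=R(o['eef_rot']);e2=-M[:2,0];n=np.array([-e2[1],e2[0]]);print(o['ee_pos'],o['force'])
r=np.array((.4686,.1529))-o['ee_pos'][:2];print('lateral(left+)',r@n, 'go', r@e2-.0433)
crop(f['img'],150,0,200,150,4,'pics/w6c.png')
"
```

```text
[0.42600661 0.01625841 0.05019744] [-0.91766335 -0.79104372 -2.31108375]
lateral(left+) -0.0012770966517433513 go 0.0998205428796527
```

View pics/w6c.png

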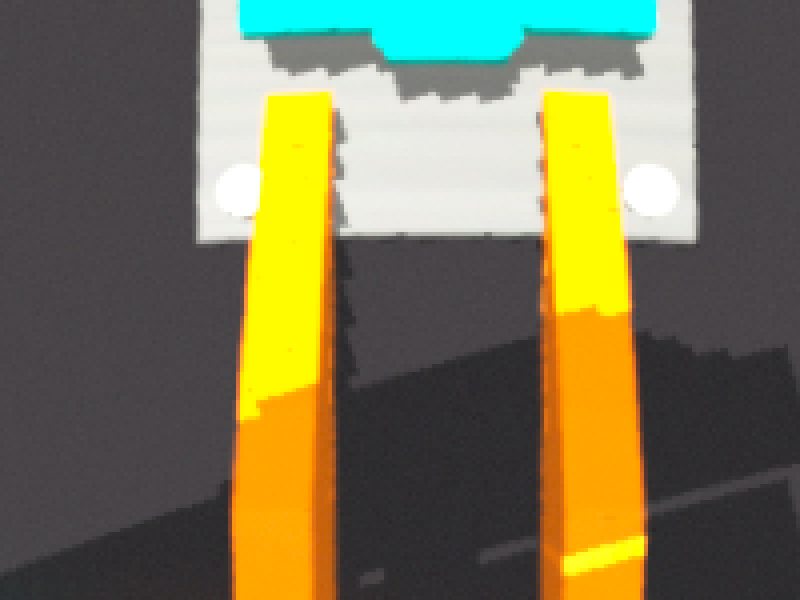

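The picture shows the clip's back ahead of the tips; clip centre at column 447, fork centre at 437, so the fork must go right about 1.3 mm. Correcting and continuing.

Emit:
{"method": "jog_arm", "body": {"motion": [{"hand":0,"dx":-0.5,"dy":0,"dz":0.13,"roll":0},{"hand":0,"dx":-0.8,"dy":0,"dz":0,"roll":0},{"hand":0,"dx":-0.8,"dy":0,"dz":0,"roll":0},{"hand":0,"dx":-0.8,"dy":0,"dz":0,"roll":0},{"hand":0,"dx":0,"dy":0,"dz":0,"roll":0}]}}

```text
time: 8.25
ee_pos: [0.4361, 0.0448, 0.0503]
eef_rot: [0.422, -0.422, 0.568, -0.568]
force: [-0.3, -0.1, -1.9]
grip_width: 0.019
```

Emit:
{"method": "jog_arm", "body": {"motion": [{"hand":0,"dx":0,"dy":0,"dz":0,"roll":0},{"hand":0,"dx":0,"dy":0,"dz":0,"roll":0}]}}

```text
time: 8.42
ee_pos: [0.4356, 0.0435, 0.0502]
eef_rot: [0.421, -0.422, 0.568, -0.568]
force: [-0.3, -0.5, -1.4]
grip_width: 0.019
```

```bash
python3 -c "
from h import *
o,f=wgrab('w7');M=R(o['eef_rot']);e2=-M[:2,0];n=np.array([-e2[1],e2[0]]);print(o['ee_pos'],o['force'])
r=np.array((.4686,.1529))-o['ee_pos'][:2];print('lateral(left+)',r@n, 'go', r@e2-.0433)
crop(f['img'],150,0,200,150,4,'pics/w7c.png')
"
```

```text
[0.43562946 0.04354538 0.05020921] [-0.3244548  -0.53077118 -1.4340042 ]
lateral(left+) 7.156527753169276e-05 go 0.07091682832370111
```

View pics/w7c.png

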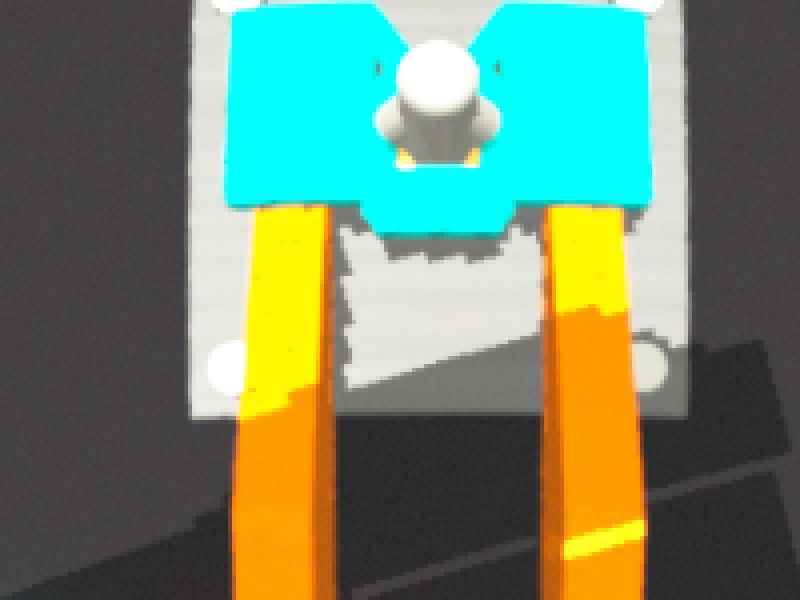

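The tines are under both wings, rod centred at column 438 and fork at 438. Pushing on.

Emit:
{"method": "jog_arm", "body": {"motion": [{"hand":0,"dx":-0.8,"dy":0,"dz":0,"roll":0},{"hand":0,"dx":-0.8,"dy":0,"dz":0,"roll":0},{"hand":0,"dx":-0.8,"dy":0,"dz":0,"roll":0},{"hand":0,"dx":-0.8,"dy":0,"dz":0,"roll":0},{"hand":0,"dx":-0.3,"dy":0,"dz":0,"roll":0}]}}

```text
time: 8.88
ee_pos: [0.4461, 0.078, 0.0502]
eef_rot: [0.421, -0.422, 0.568, -0.568]
force: [-0.2, 0.7, -2.1]
grip_width: 0.0193
```

Emit:
{"method": "jog_arm", "body": {"motion": [{"hand":0,"dx":-0.8,"dy":0,"dz":0,"roll":0},{"hand":0,"dx":-0.8,"dy":0,"dz":0,"roll":0},{"hand":0,"dx":-0.8,"dy":0,"dz":0,"roll":0},{"hand":0,"dx":-0.3,"dy":0,"dz":0,"roll":0},{"hand":0,"dx":0,"dy":0,"dz":0,"roll":0}]}}

```text
time: 9.3
ee_pos: [0.4539, 0.1037, 0.0503]
eef_rot: [0.422, -0.422, 0.568, -0.568]
force: [-0.4, -0.4, -2.5]
grip_width: 0.0192
```

```bash
python3 -c "
from h import *
o,f=wgrab('w8');M=R(o['eef_rot']);e2=-M[:2,0];n=np.array([-e2[1],e2[0]]);print(o['ee_pos'],o['force'])
r=np.array((.4686,.1529))-o['ee_pos'][:2];print('lateral(left+)',r@n, 'go', r@e2-.0433)
crop(f['img'],150,0,200,200,3,'pics/w8c.png')
"
```

```text
[0.45388888 0.10366547 0.05032592] [-0.43769454 -0.4341972  -2.47916719]
lateral(left+) 0.00013741080750412292 go 0.008085181082547813
```

View pics/w8c.png

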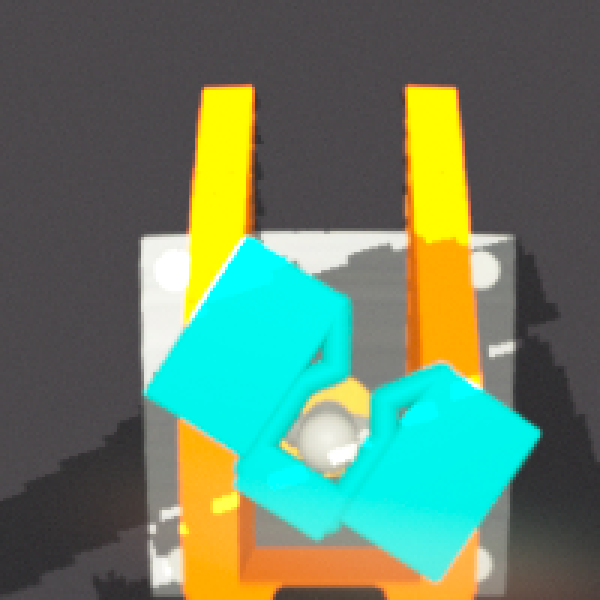

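The clip has climbed onto the shelf but turned about 30° clockwise about the rod; the rod is still inside it at crop (325,440). I'll check the height and tilt in the scene view.

```bash
python3 -c "
from h import *
from cell import ctrl
f=ctrl.grab_frame('scene');g=ctrl.grab_frame('top');pickle.dump((f,g),open('s8.pkl','wb'))
crop(f['img'],250,110,80,70,9,'pics/s8.png');crop(g['img'],115,160,80,70,9,'pics/t8.png')
"
```

```text
(no output)
```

View pics/s8.png

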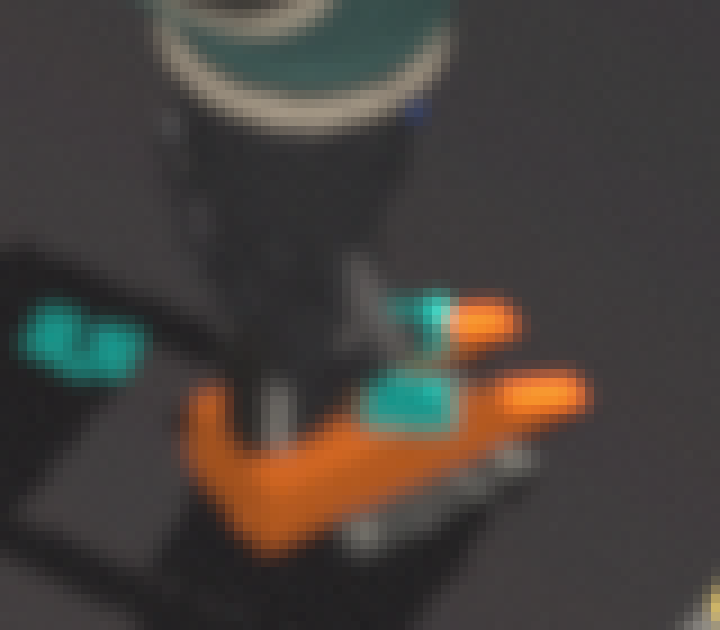

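View pics/t8.png

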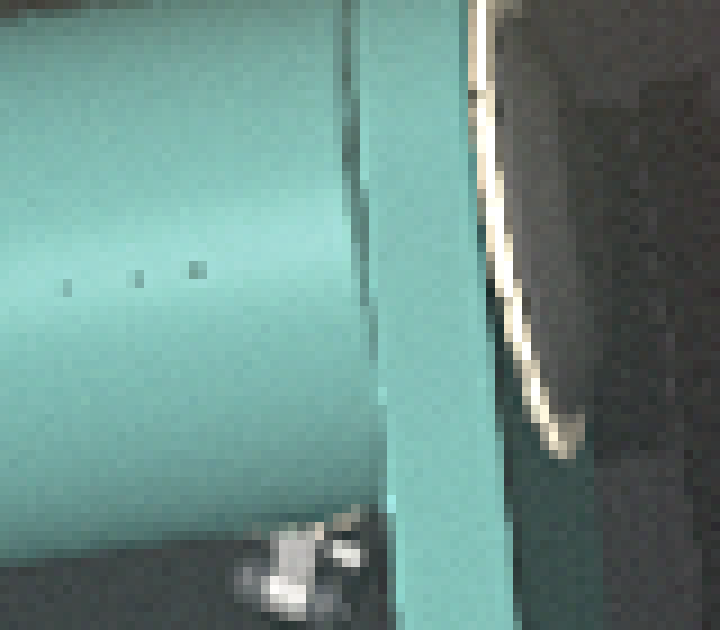

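```bash
python3 -c "
from h import *
o,f=pickle.load(open('w8.pkl','rb'));C=lambda x,y:(x/3+150-.5,y/3-.5)
M=R(o['eef_rot'])
for p in[(440,580),(540,433),(440,363),(250,236),(147,390),(242,465),(325,540),(325,440)]:
  q=M.T@(wz(o,f,C(*p),.048)-o['ee_pos']);print(p,'fork x,y mm',((-q[0]-.0433)*1e3).round(1),(-q[2]*1e3).round(1))
"
```

```text
(440, 580) fork x,y mm -15.6 -18.8
(540, 433) fork x,y mm 9.6 -34.9
(440, 363) fork x,y mm 20.7 -17.9
(250, 236) fork x,y mm 41.4 12.6
(147, 390) fork x,y mm 16.6 29.7
(242, 465) fork x,y mm 3.9 14.2
(325, 540) fork x,y mm -8.7 0.6
(325, 440) fork x,y mm 8.0 0.6
```

The clip lies flat, but its centroid is only a few mm short of the ramp edge. Advancing 6 mm more; the wing corner stays over 10 mm from the fingers.

Emit:
{"method": "jog_arm", "body": {"motion": [{"hand":0,"dx":-0.3,"dy":0,"dz":0,"roll":0},{"hand":0,"dx":-0.3,"dy":0,"dz":0,"roll":0},{"hand":0,"dx":0,"dy":0,"dz":0,"roll":0},{"hand":0,"dx":0,"dy":0,"dz":0,"roll":0}]}}

```text
time: 9.78
ee_pos: [0.4555, 0.1086, 0.0503]
eef_rot: [-0.421, 0.421, -0.568, 0.568]
force: [-0.2, -0.4, -1.8]
grip_width: 0.0196
```

```bash
python3 -c "
from h import *
o,f=wgrab('w9');M=R(o['eef_rot']);e2=-M[:2,0];n=np.array([-e2[1],e2[0]]);print(o['ee_pos'],o['force'])
r=np.array((.4686,.1529))-o['ee_pos'][:2];print('lateral(left+)',r@n, 'go', r@e2-.0433)
crop(f['img'],150,20,200,230,2.6,'pics/w9c.png')
"
```

```text
[0.45546045 0.10858999 0.05033301] [-0.17443345 -0.39086425 -1.84306662]
lateral(left+) 0.000260396904137238 go 0.0029164107678801357
```

View pics/w9c.png

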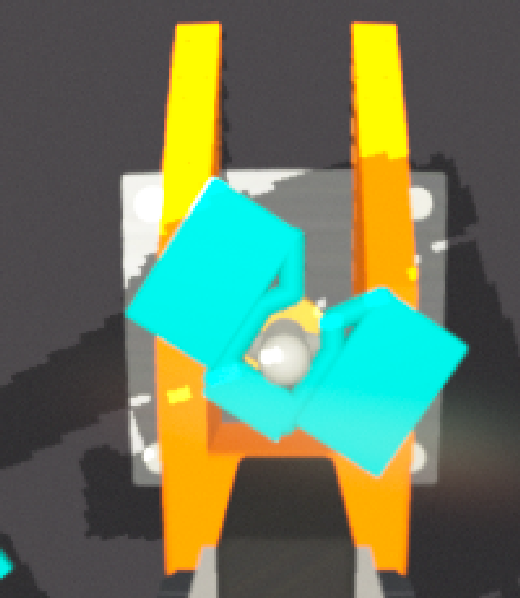

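No further rotation. Lifting slowly.

Emit:
{"method": "jog_arm", "body": {"motion": [{"hand":0,"dx":0,"dy":-0.3,"dz":0,"roll":0},{"hand":0,"dx":0,"dy":-0.5,"dz":0,"roll":0},{"hand":0,"dx":0,"dy":-0.6,"dz":0,"roll":0},{"hand":0,"dx":0,"dy":-0.6,"dz":0,"roll":0},{"hand":0,"dx":0,"dy":-0.3,"dz":0,"roll":0}]}}

```text
time: 10.25
ee_pos: [0.4558, 0.1086, 0.0747]
eef_rot: [-0.422, 0.421, -0.568, 0.568]
force: [-1.0, 0.1, -1.9]
grip_width: 0.0193
```

```bash
python3 -c "
from h import *
o,f=wgrab('w10');print(o['ee_pos'],o['force'])
crop(f['img'],150,20,200,230,2.6,'pics/w10c.png')
"
```

```text
[0.45582447 0.10857807 0.07466292] [-0.96827539  0.06075661 -1.87278231]
```

View pics/w10c.png

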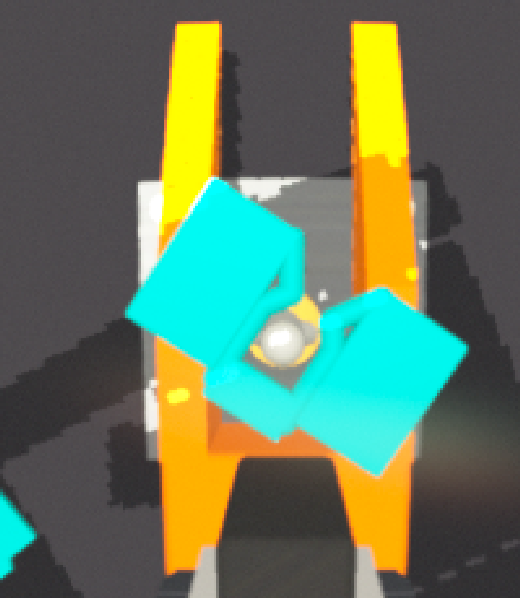

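The clip rides on the fork unmoved and the rod has dropped below it. Raising further.

Emit:
{"method": "jog_arm", "body": {"motion": [{"hand":0,"dx":0,"dy":-0.5,"dz":0,"roll":0},{"hand":0,"dx":0,"dy":-0.8,"dz":0,"roll":0},{"hand":0,"dx":0,"dy":-1.0,"dz":0,"roll":0},{"hand":0,"dx":0,"dy":-1.0,"dz":0,"roll":0},{"hand":0,"dx":0,"dy":-1.0,"dz":0,"roll":0}]}}

```text
time: 10.72
ee_pos: [0.4555, 0.1085, 0.1176]
eef_rot: [-0.422, 0.421, -0.568, 0.568]
force: [-0.4, -0.2, -2.6]
grip_width: 0.0193
```

Emit:
{"method": "jog_arm", "body": {"motion": [{"hand":0,"dx":0,"dy":-0.7,"dz":0,"roll":0},{"hand":0,"dx":0,"dy":-0.3,"dz":0,"roll":0},{"hand":0,"dx":0,"dy":0,"dz":0,"roll":0},{"hand":0,"dx":0,"dy":0,"dz":0,"roll":0},{"hand":0,"dx":0,"dy":0,"dz":0,"roll":0}]}}

```text
time: 11.13
ee_pos: [0.4552, 0.1085, 0.1258]
eef_rot: [0.421, -0.422, 0.568, -0.568]
force: [-0.8, 0.6, -2.7]
grip_width: 0.0192
```

```bash
python3 -c "
from h import *
o,f=wgrab('w11');plan(o,(.5073+.012-.293*.0433,-.212-.0433*.956,.125),-17)
crop(f['img'],150,20,200,230,2.6,'pics/w11c.png')
"
```

```text
tool x [-0.29  -0.957  0.   ] y [-0.001 -0.    -1.   ] z [ 0.957 -0.29  -0.001]
TCP [0.4552 0.1085 0.1258] total cm in tool axes [33.15  0.08 15.41] rows 8.915147418640952
tool z yaw -16.842423985065338
roll needed rad 0.0027502202827816113
```

View pics/w11c.png

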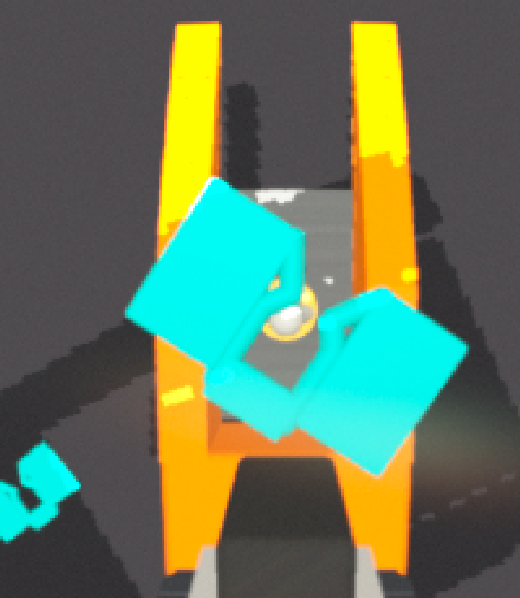

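The clip is clear of the rod, with the rod top seen well below. Carrying back to the mat with gentle acceleration.

Emit:
{"method": "jog_arm", "body": {"motion": [{"hand":0,"dx":0.4,"dy":0,"dz":0.19,"roll":0},{"hand":0,"dx":0.8,"dy":0,"dz":0.37,"roll":0},{"hand":0,"dx":1.2,"dy":0,"dz":0.56,"roll":0},{"hand":0,"dx":1.6,"dy":0,"dz":0.74,"roll":0},{"hand":0,"dx":2.0,"dy":0,"dz":0.93,"roll":0}]}}

```text
time: 11.6
ee_pos: [0.4647, 0.0422, 0.1261]
eef_rot: [0.422, -0.422, 0.568, -0.568]
force: [0.1, 0.0, -2.2]
grip_width: 0.0192
```

Emit:
{"method": "jog_arm", "body": {"motion": [{"hand":0,"dx":2.0,"dy":0,"dz":0.93,"roll":0},{"hand":0,"dx":2.0,"dy":0,"dz":0.93,"roll":0},{"hand":0,"dx":2.0,"dy":0,"dz":0.93,"roll":0},{"hand":0,"dx":2.0,"dy":0,"dz":0.93,"roll":0},{"hand":0,"dx":2.0,"dy":0,"dz":0.93,"roll":0}]}}

```text
time: 12.02
ee_pos: [0.4801, -0.068, 0.1262]
eef_rot: [-0.421, 0.421, -0.568, 0.568]
force: [0.0, -0.1, -2.9]
grip_width: 0.0195
```

Emit:
{"method": "jog_arm", "body": {"motion": [{"hand":0,"dx":2.0,"dy":0,"dz":0.93,"roll":0},{"hand":0,"dx":2.0,"dy":0,"dz":0.93,"roll":0},{"hand":0,"dx":2.0,"dy":0,"dz":0.93,"roll":0},{"hand":0,"dx":2.0,"dy":0,"dz":0.93,"roll":0},{"hand":0,"dx":2.0,"dy":0,"dz":0.93,"roll":0}]}}

```text
time: 12.43
ee_pos: [0.4954, -0.1773, 0.1261]
eef_rot: [0.421, -0.421, 0.568, -0.568]
force: [0.6, -0.1, -2.1]
grip_width: 0.0193
```

Emit:
{"method": "jog_arm", "body": {"motion": [{"hand":0,"dx":2.0,"dy":0,"dz":0.93,"roll":0},{"hand":0,"dx":1.6,"dy":0,"dz":0.74,"roll":0},{"hand":0,"dx":1.2,"dy":0,"dz":0.56,"roll":0},{"hand":0,"dx":0.8,"dy":0,"dz":0.37,"roll":0},{"hand":0,"dx":0.4,"dy":0,"dz":0.19,"roll":0}]}}

```text
time: 12.85
ee_pos: [0.5049, -0.242, 0.126]
eef_rot: [0.421, -0.421, 0.568, -0.568]
force: [-0.0, 0.8, -2.3]
grip_width: 0.0194
```

Emit:
{"method": "jog_arm", "body": {"motion": [{"hand":0,"dx":0,"dy":0,"dz":0,"roll":0},{"hand":0,"dx":0,"dy":0,"dz":0,"roll":0},{"hand":0,"dx":0,"dy":0,"dz":0,"roll":0}]}}

```text
time: 13.1
ee_pos: [0.5051, -0.2402, 0.1264]
eef_rot: [0.422, -0.422, 0.568, -0.568]
force: [0.7, -0.7, -2.4]
grip_width: 0.0194
```

```bash
python3 -c "
from h import *
o,f=wgrab('w12');plan(o,(.5073-.293*.0433+.012,-.212-.0433*.956,.044),-17);e=-R(o['eef_rot'])[:,0];print('fork origin',o['ee_pos']+e*.0433-[0,0,.0415])
"
```

```text
tool x [-0.289 -0.957 -0.   ] y [ 0.  0. -1.] z [ 0.957 -0.289  0.   ]
TCP [ 0.5051 -0.2402  0.1264] total cm in tool axes [1.22 8.24 0.53] rows 2.0347075409187245
tool z yaw -16.80425409589589
roll needed rad 0.0034164105239098833
fork origin [ 0.51762252 -0.19873513  0.08486307]
```

View pics/w12.png

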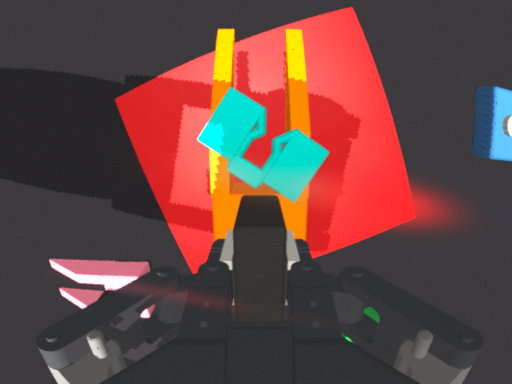

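The clip sits on the fork over the mat. Lowering.

Emit:
{"method": "jog_arm", "body": {"motion": [{"hand":0,"dx":0.3,"dy":0.4,"dz":0.1,"roll":0},{"hand":0,"dx":0.4,"dy":0.8,"dz":0.2,"roll":0},{"hand":0,"dx":0.3,"dy":1.0,"dz":0.1,"roll":0},{"hand":0,"dx":0,"dy":1.0,"dz":0,"roll":0},{"hand":0,"dx":0,"dy":1.0,"dz":0,"roll":0}]}}

```text
time: 13.57
ee_pos: [0.5057, -0.2516, 0.0826]
eef_rot: [0.421, -0.421, 0.568, -0.568]
force: [-0.2, 0.0, -2.0]
grip_width: 0.0195
```

Emit:
{"method": "jog_arm", "body": {"motion": [{"hand":0,"dx":0,"dy":1.0,"dz":0,"roll":0},{"hand":0,"dx":0,"dy":1.0,"dz":0,"roll":0},{"hand":0,"dx":0,"dy":0.7,"dz":0,"roll":0},{"hand":0,"dx":0,"dy":0.4,"dz":0,"roll":0},{"hand":0,"dx":0,"dy":0.2,"dz":0,"roll":0}]}}

```text
time: 13.98
ee_pos: [0.5059, -0.2515, 0.0505]
eef_rot: [0.421, -0.422, 0.568, -0.568]
force: [-0.1, -0.0, -2.0]
grip_width: 0.0195
```

Emit:
{"method": "jog_arm", "body": {"motion": [{"hand":0,"dx":0,"dy":0,"dz":0,"roll":0},{"hand":0,"dx":0,"dy":0,"dz":0,"roll":0},{"hand":0,"dx":0,"dy":0,"dz":0,"roll":0},{"hand":0,"dx":0,"dy":0,"dz":0,"roll":0}]}}

```text
time: 14.32
ee_pos: [0.5063, -0.2517, 0.0518]
eef_rot: [-0.422, 0.421, -0.568, 0.568]
force: [-0.3, 0.5, -2.2]
grip_width: 0.0191
```

Emit:
{"method": "jog_arm", "body": {"motion": [{"hand":0,"dx":0,"dy":0.3,"dz":0,"roll":0},{"hand":0,"dx":0,"dy":0.3,"dz":0,"roll":0},{"hand":0,"dx":0,"dy":0,"dz":0,"roll":0},{"hand":0,"dx":0,"dy":0,"dz":0,"roll":0},{"hand":0,"dx":0,"dy":0,"dz":0,"roll":0}]}}

```text
time: 14.73
ee_pos: [0.5063, -0.2517, 0.0456]
eef_rot: [-0.421, 0.421, -0.568, 0.568]
force: [0.7, -1.9, 2.7]
grip_width: 0.0194
```

Emit:
{"method": "jog_arm", "body": {"motion": [{"hand":0,"dx":0,"dy":0.1,"dz":0,"roll":0},{"hand":0,"dx":0,"dy":0,"dz":0,"roll":0},{"hand":0,"dx":0,"dy":0,"dz":0,"roll":0}]}}

```text
time: 14.98
ee_pos: [0.5062, -0.2518, 0.0447]
eef_rot: [-0.421, 0.421, -0.568, 0.568]
force: [-0.5, -3.5, 5.4]
grip_width: 0.0194
```

Contact with the mat (about 7 N, slightly early). Opening.

Emit:
{"method": "jog_arm", "body": {"motion": [{"hand":0.3,"dx":0,"dy":0,"dz":0,"roll":0},{"hand":0.5,"dx":0,"dy":0,"dz":0,"roll":0},{"hand":0.6,"dx":0,"dy":0,"dz":0,"roll":0},{"hand":0.6,"dx":0,"dy":0,"dz":0,"roll":0},{"hand":0.6,"dx":0,"dy":0,"dz":0,"roll":0}]}}

```text
time: 15.4
ee_pos: [0.5059, -0.2515, 0.0441]
eef_rot: [0.421, -0.421, 0.568, -0.568]
force: [-0.4, -0.6, -0.2]
grip_width: 0.0513
```

```bash
python3 -c "
from h import *
o,f=wgrab('w13');print(o['ee_pos'],o['force'],o['grip_width'])"
```

```text
[ 0.50594023 -0.25148411  0.04411232] [-0.4389787  -0.5677187  -0.23672977] 0.05125537677750407
```

View pics/w13.png

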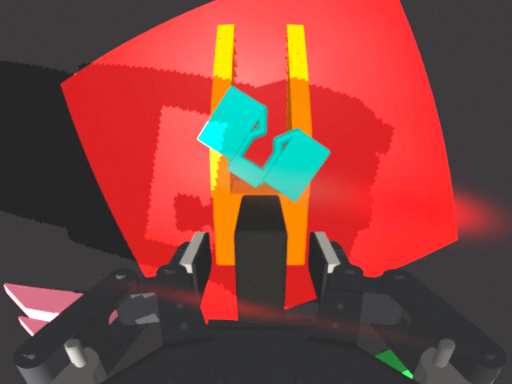

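Released: fork on the mat, clip still on it, fingers clear of the handle. Retreating straight up.

Emit:
{"method": "jog_arm", "body": {"motion": [{"hand":0.6,"dx":0,"dy":-1.0,"dz":0,"roll":0},{"hand":0.6,"dx":0,"dy":-2.0,"dz":0,"roll":0},{"hand":0.6,"dx":0,"dy":-3.0,"dz":0,"roll":0},{"hand":0.6,"dx":0,"dy":-3.0,"dz":0,"roll":0},{"hand":0.6,"dx":0,"dy":-3.0,"dz":0,"roll":0}]}}

```text
time: 15.87
ee_pos: [0.5058, -0.2515, 0.1664]
eef_rot: [-0.421, 0.421, -0.568, 0.568]
force: [0.1, -0.8, 0.3]
grip_width: 0.0511
```

Emit:
{"method": "jog_arm", "body": {"motion": [{"hand":0.6,"dx":0,"dy":-3.0,"dz":0,"roll":0},{"hand":0.6,"dx":0,"dy":-1.0,"dz":0,"roll":0},{"hand":0.6,"dx":0,"dy":0,"dz":0,"roll":0},{"hand":0.6,"dx":0,"dy":0,"dz":0,"roll":0},{"hand":0.6,"dx":0,"dy":0,"dz":0,"roll":0}]}}

```text
time: 16.28
ee_pos: [0.5056, -0.2514, 0.2031]
eef_rot: [0.421, -0.422, 0.568, -0.567]
force: [0.8, -0.9, -0.9]
grip_width: 0.0515
```

```bash
python3 -c "
from h import *
o,f=wgrab('w14');print(o['ee_pos'],o['force'],o['qvel'].round(3))
from cell import ctrl
s=ctrl.grab_frame('scene');cv2.imwrite('pics/s14.png',cv2.resize(s['img'][100:300,150:400,::-1],None,fx=3,fy=3))"
```

```text
[ 0.50563249 -0.25138509  0.20307361] [ 0.75381802 -0.90296047 -0.9260613 ] [-0.001  0.009  0.007 -0.    -0.001 -0.   ]
```

View pics/w14.png

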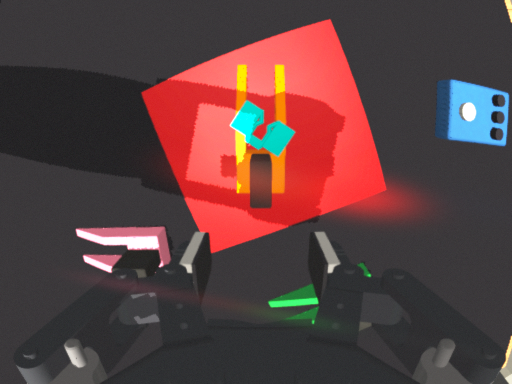

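View pics/s14.png

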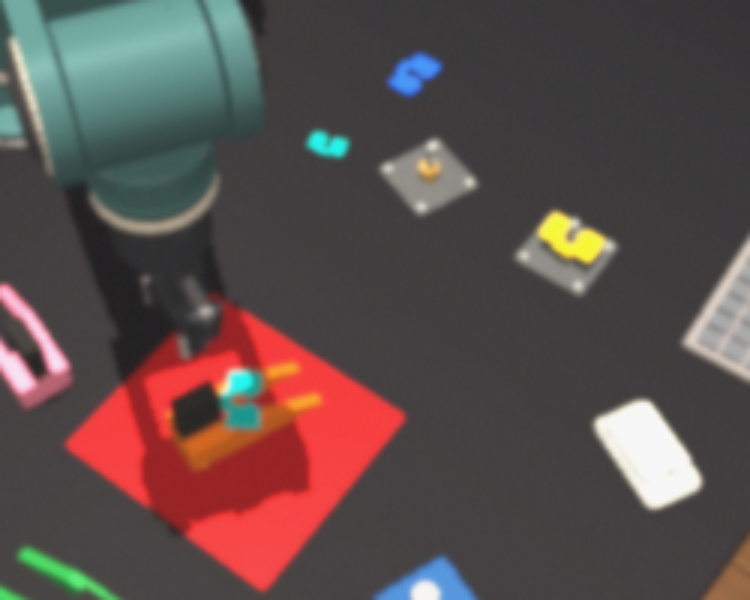

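The fork lies flat mid-mat with the clip on its shelf. The teal stud is bare, the yellow clip is in place, and the gripper is well clear. Handing in.

```bash
python3 -c "
from cell import ctrl
print(ctrl.finish_job())"
```

```text
the job is handed in; nothing more can be done
None
```

I gripped the fork by its handle and slid the tines under the teal clip from its closed back. I lifted the clip off its rod to about 118 mm, carried it to the red mat, set the fork down, let go and backed straight up. The job was handed in at about 16.5 s.

**Last checks:**
- **Result:** The wrist and scene views show the fork flat near the middle of the mat with the clip lying on its shelf. The stud is bare, the yellow clip is still on its rod, and the gripper is about 16 cm above the fork, touching nothing.
- **Clip turned:** The clip turned about 30° about the rod as it climbed the ramp. It then stayed put on the fork through the lift, carry and release.
- **Set-down:** The fork met the mat about 2 mm earlier than expected, with about 7 N. After release the picture showed it flat, but I did not measure its tilt separately.

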